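# Put the microscope objectives back in their storage cups

## Robot

A 6-joint arm with a two-finger parallel gripper is mounted at the origin on the work surface. World frame = base frame: x ahead of the robot, y to its left, z up, the work surface at z = 0. Lengths are in mm, angles in rad, forces in N, time in s.
With the tool pointing down it reaches from about 275 to 1000 mm from the base axis. Payload 8.4 kg.
Tool frame: the origin (TCP) lies midway between the tips of the shut fingers; the grasp point (between the pads) lies 19 mm behind it; z points along the fingers, y is the direction in which the jaws open and shut (so a half turn about z gives the same grasp; the last joint's range is limited). The gripper opens to 85 mm and grips with 20 to 120 N. Pads are 22 mm wide; open, the fingers measure 114 mm over their backs; the gripper's body (76 mm by 85 mm) begins 54 mm behind the grasp point. The pads swing forward as they close: fully open they stand 13 mm farther back than shut.
Start: joints at [-1.226, 0.353, 1.633, -0, 1.155, -0.002], TCP at [212.43, -587.794, 231.281] pointing down, gripper open.
Joint ranges: [-2.63, 2.63], [-0.92, 2.1], [0.06, 2.66], [-1.3, 4.44], [0, 2.69], [-3.02, 3.02]. Speed limits (rad/s): [2.22, 2.22, 2.79, 3.14, 3.14, 3.14].

## Interface

Orientations are given as [roll, pitch, yaw] about the fixed x, y, z axes, in that order (R = Rz(yaw) Ry(pitch) Rx(roll)).
In Python, from rig import r gives the robot as it stands.
- The arm moves only by the tool play_rows, never from a script. Its argument "moves" is a list of rows, each a list of 3 entries, a list of its own where there are three numbers: the turn, a rotation vector about the tool's x, y, z in degrees, then the shift along the tool's x, y, z in mm, then the opening, from 0 (shut) to 1 (fully open). A call has 1 to 20 rows; each row is the pose to reach, as a shift and turn from the pose measured when the call began, along the tool's axes at that moment; what a row does not reach only later rows make up. A row lasts 1/10 s, in which the tool goes at most 50 mm and 8.59 degrees, less where a joint would pass 70% of its speed; a pose out of reach is approached as far as the arm can. A call with a gripper value outside its range is refused whole. The fingers move at their own pace and stop on an object; "newtons" is the grip in N (left out, the last holds). Time passes only in rows, so rows that repeat a pose let the fingers close. It gives the time, the measured TCP pose, the force and the opening at its end, in the units of the state.
- r.sense(): the state, without advancing time (a new reading comes with each control period).
- r.grab_frame(name): name is "scene" or "top"; returns a dict with "color" (400x640x3 uint8, red, green, blue), "K" (3x3 intrinsics, pixels), "rvec" (rotation vector, rad) and "tvec" (3), from world to camera coordinates, as OpenCV has them. Camera axes: x right, y down, z forward; pixel columns grow to the right and rows downward; lengths in mm; the calibration is good to about 2 mm. A picture is of the moment at which its call begins. There is no depth.
- r.sign_off(): hands the job in, once; it reports no verdict.
Trained networks look in a picture, given as the dict that the camera call returned (one of the last four; its "shot" number tells which), for a name from the list of things; names that differ only in an ending like _2 or _b are one class to them, and where a whole thing is asked for, a point or a joint stands for the part that bears it (a point fixed in the world has none). Each returns a list of dicts, best first, with "conf" (0 to 1); they miss things now and then, are a little off and sometimes report something else, mostly with a low value. They report only what shows in the picture. A call takes as long as a camera call.
- r.silhouettes(picture, name): "mask" (400x640 bool, what is visible of it) and "location" ([column, row] in pixels, amid what is visible of it).
The state is a dict: "clock": time; "qpos": joint angles; "qvel": joint speeds; "joint_efforts": joint torques, N m; "eef_pos": TCP position; "tcp_rot": TCP orientation; "contact_force": force on the tool from outside, world axes, zero at the start; "wrist_torque": the same for the moment, N m; "opening": opening from 0.0 (shut) to 1.0 (fully open).
Only numpy, scipy, OpenCV 4.12 (cv2) and the standard library are available. Lean on these libraries where they do the work, as an engineer would, in place of code of your own. Each camera call takes 0.05 s, during which the arm holds its last target.

## Task

The four microscope objectives, the metal ones with a coloured band, have been cleaned: put each one away standing upright on the floor of the storage cup of its own colour, one after another. They hold delicate glass, so set them down without dropping them or tipping them over, and leave the two black eyepieces standing where they are.

Things in the scene. Friction and masses are not known exactly. Their poses are not given: they have to be found in the camera images.
- objective_red: loose microscope objective lens, about 110 g, standing upright on its wide end: straight bare-metal barrel 28 mm in diameter from 0 to 32 mm height, then a red band of the same diameter up to 42 mm, a red shoulder narrowing to 19 mm diameter at 45 mm, and a 14 mm thick steel nose with the lens on top, 48 mm high in all. Origin at the centre of its flat underside, z up along its axis; round, so yaw has no meaning
- objective_yellow: loose microscope objective lens, about 110 g, standing upright on its wide end: straight bare-metal barrel 28 mm in diameter from 0 to 32 mm height, then a yellow band of the same diameter up to 42 mm, a yellow shoulder narrowing to 19 mm diameter at 45 mm, and a 14 mm thick steel nose with the lens on top, 52 mm high in all. Origin at the centre of its flat underside, z up along its axis; round, so yaw has no meaning
- objective_green: loose microscope objective lens, about 110 g, standing upright on its wide end: straight bare-metal barrel 28 mm in diameter from 0 to 32 mm height, then a green band of the same diameter up to 42 mm, a green shoulder narrowing to 19 mm diameter at 45 mm, and a 14 mm thick steel nose with the lens on top, 56 mm high in all. Origin at the centre of its flat underside, z up along its axis; round, so yaw has no meaning
- objective_blue: loose microscope objective lens, about 110 g, standing upright on its wide end: straight bare-metal barrel 28 mm in diameter from 0 to 32 mm height, then a blue band of the same diameter up to 42 mm, a blue shoulder narrowing to 19 mm diameter at 45 mm, and a 14 mm thick steel nose with the lens on top, 60 mm high in all. Origin at the centre of its flat underside, z up along its axis; round, so yaw has no meaning
- cup_red: round open red storage cup fixed to the bench: outer diameter 54 mm, inner diameter 46 mm, rim 14 mm above the bench, inner floor 4 mm above the bench. Origin at the centre of its underside, on the bench, z up
- cup_yellow: round open yellow storage cup fixed to the bench: outer diameter 54 mm, inner diameter 46 mm, rim 14 mm above the bench, inner floor 4 mm above the bench. Origin at the centre of its underside, on the bench, z up
- cup_green: round open green storage cup fixed to the bench: outer diameter 54 mm, inner diameter 46 mm, rim 14 mm above the bench, inner floor 4 mm above the bench. Origin at the centre of its underside, on the bench, z up
- cup_blue: round open blue storage cup fixed to the bench: outer diameter 54 mm, inner diameter 46 mm, rim 14 mm above the bench, inner floor 4 mm above the bench. Origin at the centre of its underside, on the bench, z up
- eyepiece_a: loose microscope eyepiece standing upright, to be left alone: all dark, no coloured band, a 25 mm diameter dark metal tube 24 mm high below a 34 mm diameter black head with a glass lens on top, 48 mm high in all, about 90 g. Origin at the centre of its underside, z up
- eyepiece_b: loose microscope eyepiece standing upright, to be left alone: all dark, no coloured band, a 25 mm diameter dark metal tube 24 mm high below a 34 mm diameter black head with a glass lens on top, 48 mm high in all, about 90 g. Origin at the centre of its underside, z up

How it is judged (in metres and radians):
At the end, for the whole second after the job is handed in: Each objective stands upright (within 7 degrees) and at rest on the floor of the cup of its own colour: its underside 1 to 8 mm above the bench and its axis within 12 mm of the cup's. Both eyepieces stand upright and at rest within 20 mm of where they started (horizontal distance between objective_red and cup_red below 0.012 m and height (world z) of objective_red between 0.001 and 0.008 m and angle between each of objective_red, objective_yellow, objective_green, objective_blue, eyepiece_a, eyepiece_b's own z axis and vertical below 0.12 rad and linear speed of each of objective_red, objective_yellow, objective_green, objective_blue, eyepiece_a, eyepiece_b below 0.02 m/s and horizontal distance between objective_yellow and cup_yellow below 0.012 m and height (world z) of objective_yellow between 0.001 and 0.008 m and horizontal distance between objective_green and cup_green below 0.012 m and height (world z) of objective_green between 0.001 and 0.008 m and horizontal distance between objective_blue and cup_blue below 0.012 m and height (world z) of objective_blue between 0.001 and 0.008 m and distance of each of eyepiece_a, eyepiece_b from where it was at the start of the episode below 0.02 m); the robot touches nothing.
It fails at once if an objective is tipped over (more than 35 degrees) (angle between any of objective_red, objective_yellow, objective_green, objective_blue's own z axis and vertical above 0.61 rad).
It fails at once if an objective is let fall (out of the fingers and faster than 0.6 m/s, a drop of about 18 mm) ((contact force between objective_red and the fingers below 0.05 N and linear speed of objective_red above 0.6 m/s) or (contact force between objective_yellow and the fingers below 0.05 N and linear speed of objective_yellow above 0.6 m/s) or (contact force between objective_green and the fingers below 0.05 N and linear speed of objective_green above 0.6 m/s) or (contact force between objective_blue and the fingers below 0.05 N and linear speed of objective_blue above 0.6 m/s)).
It fails at once if an eyepiece is shifted by more than 20 mm or tipped by more than 17 degrees ((distance of eyepiece_a from where it was at the start of the episode above 0.02 m or angle between eyepiece_a's own z axis and vertical above 0.3 rad) or (distance of eyepiece_b from where it was at the start of the episode above 0.02 m or angle between eyepiece_b's own z axis and vertical above 0.3 rad)).
It also fails if it takes over 102 s, if anything falls off the work surface, if the arm or the gripper's body presses on something with over 40 N, if the wrist force passes 120 N, or if a joint passes its speed limit or range.

## Working session

There is one attempt and no reset: what is moved stays moved. The work goes in short steps, Python scripts to look and compute and a tool call to move; the robot and the scene stay as the last step left them, time stands still between calls to the robot, and variables do not carry over. Pictures are saved under pics/ and viewed, and the job is handed in when it is done.

Besides the shell and the picture viewer there is one more tool, called after "Request:" by a JSON object that holds its "op" and its "data", one argument or row to a line. play_rows: Moves the arm, as the interface text tells. Its arguments: {"type":"object","properties":{"moves":{"type":"array"},"newtons":{"type":"number"}},"required":["moves"]}

```bash
mkdir -p pics; ls
cat > h.py <<'E'
import numpy as np, cv2
from rig import r
E
python3 - <<'E'
from h import *
s=r.sense();print(s)
for n in("scene","top"):
    f=r.grab_frame(n);cv2.imwrite(f"pics/{n}0.png",f["color"][:,:,::-1]);print(n,f["K"],f["rvec"],f["tvec"],f.keys())
    R=cv2.Rodrigues(np.array(f["rvec"],float))[0];print(-R.T@np.array(f["tvec"]).ravel())
    np.savez(f"{n}0.npz",**{k:f[k] for k in("color","K","rvec","tvec")})
E
```

```text
pics
{'clock': 0.0, 'qpos': array([-1.22643018e+00,  3.53657614e-01,  1.63415088e+00,  3.26547208e-05,
        1.15520120e+00, -2.39054106e-03]), 'qvel': array([ 0.00023557,  0.00085017,  0.00036059, -0.00130215,  0.00094842,
       -0.00028171]), 'joint_efforts': array([ 3.51218223e-03, -6.05239320e+01, -3.42066193e+01,  1.99487604e-04,
        9.49419133e-03,  2.25404612e-06]), 'eef_pos': array([ 212.25655651, -587.33588072,  230.54860564]), 'tcp_rot': array([-3.14017569e+00, -3.32437201e-05,  3.46743463e-01]), 'contact_force': array([-0.14942811,  0.19210679,  0.26777458]), 'wrist_torque': array([ 0.03741368,  0.01979333, -0.01746366]), 'opening': 0.9962147963302613}
scene [[388.16557887   0.         325.14787253]
 [  0.         388.16557887 200.36325241]
 [  0.           0.           1.        ]] [ 1.78546726  2.07715461 -0.54986542] [  66.86582149 -456.50296693 1079.33392291] dict_keys(['color', 'K', 'rvec', 'tvec', 'shot'])
[937.07350893  65.59119485 703.85989235]
top [[396.76959677   0.         326.21382689]
 [  0.         396.76959677 199.3996665 ]
 [  0.           0.           1.        ]] [ 2.20891991 -1.98488822  0.21418178] [-46.79666318 535.20285554 707.11452277] dict_keys(['color', 'K', 'rvec', 'tvec', 'shot'])
[372.53672006  -9.41346797 806.08358835]
```

View pics/scene0.png

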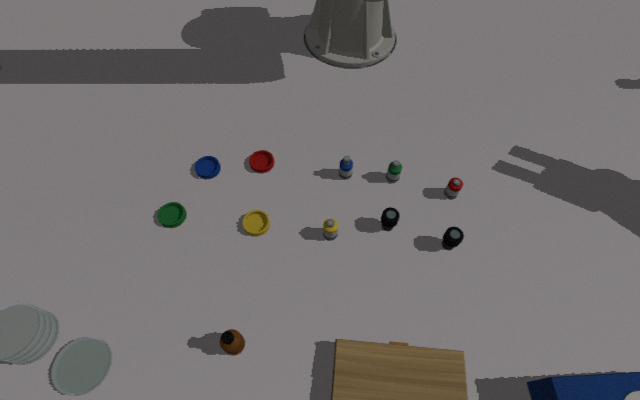

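View pics/top0.png

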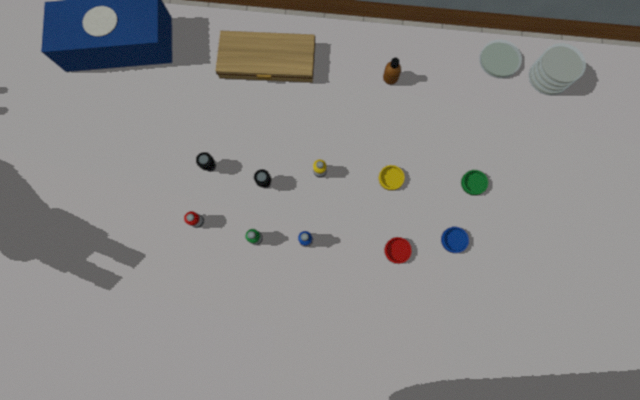

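```bash
cat > h.py <<'E'
import numpy as np, cv2
from scipy.optimize import least_squares
from rig import r
H=dict(red=48,yellow=52,green=56,blue=60)
def prof(n):
    c=n.split("_")[1]
    if n.startswith("obj"): return [(0,14),(42,14),(45,9.5),(45,7),(H[c],7)]
    if n.startswith("cup"): return [(0,27),(14,27)]
    return [(0,12.5),(24,12.5),(24,17),(48,17)]
A=np.linspace(0,2*np.pi,36,endpoint=False)
def proj(f,P): return cv2.projectPoints(np.array(P,float),np.array(f["rvec"],float),np.array(f["tvec"],float),f["K"],None)[0][:,0]
def pmask(f,n,x,y,z=0,S=8):
    pr=prof(n); rings=[proj(f,[(x+R*np.cos(a),y+R*np.sin(a),z+h) for a in A]) for h,R in pr]
    c=rings[0].mean(0).round(); o=c-40
    m=np.zeros((80*S,80*S),np.uint8)
    for a,b in zip(rings,rings[1:]):
        hull=cv2.convexHull(((np.vstack([a,b])-o+.5)*S).astype(np.float32)).round().astype(np.int32)
        cv2.fillConvexPoly(m,hull,1)
    ys,xs=np.nonzero(m); return np.array([xs.mean()/S-.5,ys.mean()/S-.5])+o+0.5/S, m.sum()/S/S
def cent(m):
    ys,xs=np.nonzero(m); return np.array([xs.mean(),ys.mean()])
def fit(fs,cs,n,x0,z=0):
    def res(p): return np.concatenate([pmask(f,n,p[0],p[1],z)[0]-c for f,c in zip(fs,cs)])
    s=least_squares(res,x0,diff_step=1e-2,x_scale=[100,100]); return s.x,s.fun
def ground(f,px,z):
    R=cv2.Rodrigues(np.array(f["rvec"],float))[0];t=np.array(f["tvec"],float).ravel()
    C=-R.T@t;d=R.T@np.linalg.inv(f["K"])@np.array([px[0],px[1],1.]);return (C+d*(z-C[2])/d[2])[:2]
E
python3 - <<'E'
from h import *
F={n:r.grab_frame(n) for n in("scene","top")}
for n in ["objective_red","objective_yellow","objective_green","objective_blue","cup_red","cup_yellow","cup_green","cup_blue","eyepiece_a"]:
    D={k:[d for d in r.silhouettes(f,n) if d["conf"]>.3] for k,f in F.items()}
    for k in D: print(n,k,[(round(d["conf"],2),np.round(d["location"]),int(d["mask"].sum())) for d in D[k]])
    if n[:3]!='eye' and D["scene"] and D["top"]:
        cs=[cent(D[k][0]["mask"]) for k in("scene","top")]
        x0=ground(F["top"],cs[1],20)
        for ks in((0,1),(0,),(1,)):
            x,fun=fit([F[("scene","top")[i]] for i in ks],[cs[i] for i in ks],n,x0)
            print("   ",ks,x.round(1),fun.round(2))
        print("   area",[pmask(F[k],n,*x)[1] for k in F])
    elif n[:3]=='eye':
        for d in D["top"]: print("  ",fit([F["top"]],[cent(d["mask"])],n,ground(F["top"],cent(d["mask"]),20)))
        for d in D["scene"]: print("  ",fit([F["scene"]],[cent(d["mask"])],n,ground(F["scene"],cent(d["mask"]),20)))
E
```

```text
objective_red scene [(0.83, array([453., 190.]), 299)]
objective_red top [(0.83, array([195., 220.]), 247)]
    (0, 1) [476.4 271.5] [-0.04  0.18 -0.04  0.12]
    (0,) [475.9 271.6] [-0.    0.01]
    (1,) [476.6 271.5] [-0.  0.]
   area [np.float64(293.046875), np.float64(263.0625)]
objective_yellow scene [(0.67, array([328., 228.]), 278)]
objective_yellow top [(0.48, array([320., 170.]), 236)]
    (0, 1) [609.3  32.6] [-0.25  0.65 -0.15  0.68]
    (0,) [607.8  33. ] [ 0.01 -0.  ]
    (1,) [610.8  32.5] [ 0. -0.]
   area [np.float64(285.046875), np.float64(222.78125)]
objective_green scene [(0.78, array([396., 174.]), 256)]
objective_green top [(0.47, array([254., 236.]), 190)]
    (0, 1) [454.8 146.3] [-0.07  0.2  -0.05  0.16]
    (0,) [454.3 146.4] [-0.01 -0.  ]
    (1,) [455.2 146.2] [0. 0.]
   area [np.float64(278.5625), np.float64(224.5625)]
objective_blue scene [(0.66, array([347., 169.]), 268), (0.58, array([208., 165.]), 471)]
objective_blue top [(0.55, array([307., 237.]), 168)]
    (0, 1) [460.5  44.5] [-0.34  0.06 -0.32  0.04]
    (0,) [460.2  45.2] [0. 0.]
    (1,) [460.6
[... 1088 characters left out ...]
)]
cup_blue top [(0.69, array([454., 236.]), 590)]
    (0, 1) [ 493.5 -253.4] [-0.28  0.29 -0.26  0.29]
    (0,) [ 492.6 -253.1] [ 0. -0.]
    (1,) [ 494.1 -253.9] [ 0. -0.]
   area [np.float64(506.078125), np.float64(628.390625)]
eyepiece_a scene [(0.84, array([451., 238.]), 349), (0.73, array([387., 217.]), 332)]
eyepiece_a top [(0.85, array([261., 178.]), 266), (0.58, array([205., 161.]), 296)]
   (array([572.69818578, 143.48600883]), array([0.00149796, 0.0017302 ]))
   (array([595.69871703, 264.57108782]), array([ 0.00624165, -0.00478734]))
   (array([594.08979845, 264.51144497]), array([0.00065234, 0.00327807]))
   (array([571.45899136, 144.29276377]), array([-0.00242378,  0.00740371]))
```

```bash
cat >> h.py <<'E'
POS=dict(objective_red=(476.4,271.5),objective_yellow=(609.3,32.6),objective_green=(454.8,146.3),objective_blue=(460.5,44.5),cup_red=(459.8,-140.7),cup_yellow=(609.5,-117),cup_green=(616.8,-289.7),cup_blue=(493.5,-253.4),eyepiece_a=(572.2,143.9),eyepiece_b=(595,264.5))
def overlay(f,names,zs,out,S=8,w=25,cols=4,pos=POS):
    T=[]
    for n,z in zip(names,zs):
        x,y=pos[n]; c=proj(f,[(x,y,z+20)])[0].round().astype(int)
        im=f["color"][max(c[1]-w,0):c[1]+w,max(c[0]-w,0):c[0]+w,::-1]
        im=cv2.resize(im,None,fx=S,fy=S,interpolation=cv2.INTER_NEAREST)
        im=cv2.resize(im,(2*w*S,2*w*S)).clip(0,255)
        o=c-w
        for h,R in prof(n):
            q=((proj(f,[(x+R*np.cos(a),y+R*np.sin(a),z+h) for a in A])-o+.5)*S).round().astype(np.int32)
            cv2.polylines(im,[q],True,(255,255,0),1)
        T.append(im)
    while len(T)%cols:T.append(T[0]*0)
    cv2.imwrite(out,np.vstack([np.hstack(T[i:i+cols]) for i in range(0,len(T),cols)]))
E
python3 - <<'E'
from h import *
for k in("scene","top"):
    f=dict(np.load(k+"0.npz")); ns=[n for n in POS if n[:3]!='eye']
    overlay(f,ns,[0]*8,f"pics/ov_{k}.png",S=4,w=25)
E
```

```text
(no output)
```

View pics/ov_scene.png

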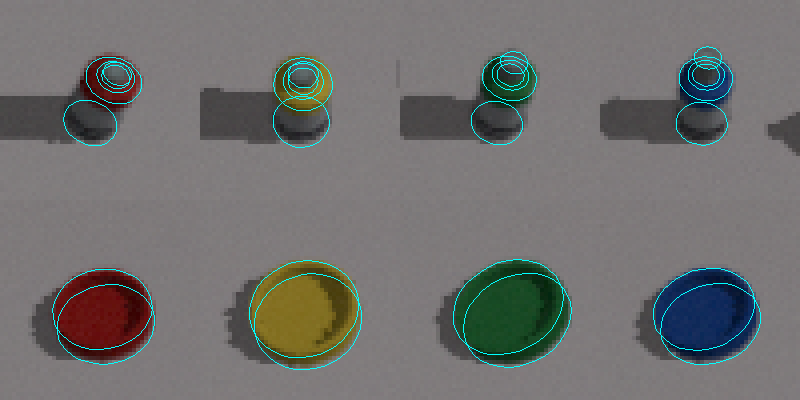

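View pics/ov_top.png

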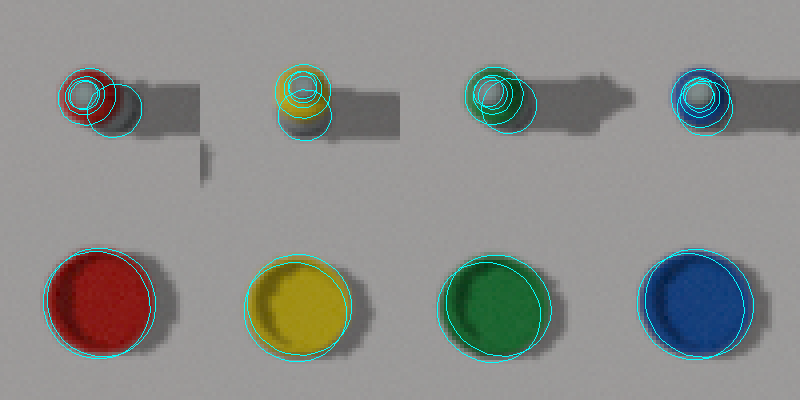

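```bash
cat >> h.py <<'E'
from scipy.spatial.transform import Rotation as Ro
def sh(*targets):
    s=r.sense();R=Ro.from_euler("xyz",s["tcp_rot"])
    print("t",round(s["clock"],2),"tcp",s["eef_pos"].round(1),"rot",s["tcp_rot"].round(4),"F",s["contact_force"].round(1),"open",round(s["opening"],3))
    yaw=s["tcp_rot"][2]
    Rd=Ro.from_euler("xyz",[np.pi,0,0.3467])
    print("turn deg",np.degrees((R.inv()*Rd).as_rotvec()).round(2))
    for t in targets: print(t,"->",R.inv().apply(np.array(t)-s["eef_pos"]).round(1))
E
python3 -c "
from h import *
sh((476.4,271.5,110),(476.4,271.5,13))"
```

```text
t 1.1 tcp [ 212.4 -587.8  231.3] rot [-3.1415  0.      0.3468] F [ 0.6 -0.   0.9] open 1.002
turn deg [-0.    0.    0.01]
(476.4, 271.5, 110) -> [ 540.3 -718.4  121.3]
(476.4, 271.5, 13) -> [ 540.3 -718.4  218.3]
```

Request:
{"op": "play_rows", "data": {
  "moves": [
    [[0,0,0],[10,-14,0],1],
    [[0,0,0],[35,-45,0],1],
    [[0,0,0],[65,-85,0],1],
    [[0,0,0],[95,-126,0],1],
    [[0,0,0],[125,-166,0],1],
    [[0,0,0],[155,-206,0],1],
    [[0,0,0],[185,-246,0],1],
    [[0,0,0],[215,-286,0],1],
    [[0,0,0],[245,-326,0],1],
    [[0,0,0],[275,-366,0],1],
    [[0,0,0],[305,-406,0],1],
    [[0,0,0],[335,-446,0],1],
    [[0,0,0],[365,-486,0],1],
    [[0,0,0],[395,-526,0],1],
    [[0,0,0],[425,-566,0],1],
    [[0,0,0],[455,-606,20],1],
    [[0,0,0],[485,-646,50],1],
    [[0,0,0],[515,-686,80],1],
    [[0,0,0],[535,-712,110],1],
    [[0,0,0],[540,-718,121],1]
  ],
  "newtons": 50
}}

```text
clock: 3.1
eef_pos: [476.5, 273.8, 108.4]
tcp_rot: [-3.141, 0.0, 0.349]
contact_force: [-0.1, -0.6, -0.0]
opening: 1.002
```

```bash
python3 -c "
from h import *
sh((476.4,271.5,90),(476.4,271.5,13))
for n in ('scene','top'):
    f=r.grab_frame(n);cv2.imwrite(f'pics/{n}1.png',f['color'][:,:,::-1])"
```

```text
t 3.1 tcp [476.5 273.8 108.4] rot [-3.1413  0.      0.3485] F [-0.1 -0.6 -0. ] open 1.002
turn deg [-0.02  0.    0.1 ]
(476.4, 271.5, 90) -> [-0.9  2.1 18.4]
(476.4, 271.5, 13) -> [-0.9  2.2 95.4]
```

View pics/scene1.png

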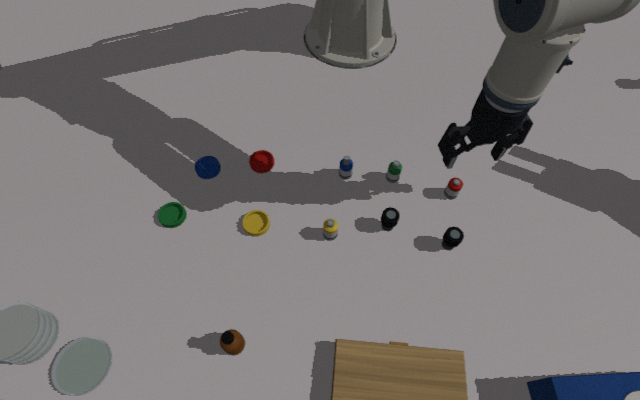

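```bash
python3 -c "
from h import *
sh((476.4,271.5,60),(476.4,271.5,13))"
```

```text
t 3.2 tcp [475.3 272.5 107.5] rot [3.1412 0.0035 0.3491] F [-0.3 -0.9  0.5] open 0.998
turn deg [0.02 0.2  0.14]
(476.4, 271.5, 60) -> [ 0.8  1.3 47.5]
(476.4, 271.5, 13) -> [ 1.   1.2 94.5]
```

```bash
python3 -c "
from h import *
f=dict(np.load('scene0.npz'))
R=Ro.from_euler('xyz',[np.pi,0,.349]);
for s in(-1,1): print(proj(f,[np.array([475.5,272.5,121.])+R.apply([0,s*46,0])]))
im=cv2.imread('pics/scene1.png')[100:230,400:560];cv2.imwrite('pics/z1.png',cv2.resize(im,None,fx=4,fy=4))"
```

```text
[[492.37054808 156.2483768 ]]
[[445.76500438 164.01833031]]
```

View pics/z1.png

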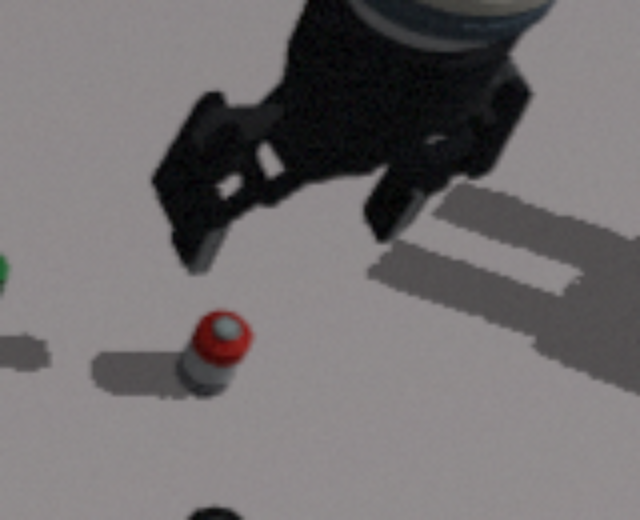

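Request:
{"op": "play_rows", "data": {
  "moves": [
    [[0,0,0.1],[1,1,20],1],
    [[0,0,0.1],[1,1,40],1],
    [[0,0,0.1],[1,1,58],1],
    [[0,0,0.1],[1,1,72],1],
    [[0,0,0.1],[1,1,82],1],
    [[0,0,0.1],[1,1,90],1],
    [[0,0,0.1],[1,1,94],1],
    [[0,0,0.1],[1,1,94],1],
    [[0,0,0.1],[1,1,94],0.6],
    [[0,0,0.1],[1,1,94],0.5],
    [[0,0,0.1],[1,1,94],0.4],
    [[0,0,0.1],[1,1,94],0.35],
    [[0,0,0.1],[1,1,94],0.3],
    [[0,0,0.1],[1,1,94],0.2],
    [[0,0,0.1],[1,1,94],0.1],
    [[0,0,0.1],[1,1,94],0]
  ],
  "newtons": 50
}}

```text
clock: 4.8
eef_pos: [476.5, 271.9, 14.0]
tcp_rot: [3.141, 0.003, 0.347]
contact_force: [-0.5, -0.2, 5.4]
opening: 0.312
```

```bash
python3 -c "
from h import *
sh((476.4,271.5,115))
for n in ('scene','top'):
    f=r.grab_frame(n);x,y=proj(f,[(476,271,20)])[0].astype(int);im=f['color'][max(y-60,0):y+60,x-80:x+80,::-1];cv2.imwrite(f'pics/{n}2.png',cv2.resize(im,None,fx=4,fy=4))"
```

```text
t 4.8 tcp [476.5 271.9  14. ] rot [3.1413e+00 3.1000e-03 3.4740e-01] F [-0.5 -0.2  5.4] open 0.312
turn deg [0.02 0.18 0.04]
(476.4, 271.5, 115) -> [  -0.5    0.3 -101. ]
```

View pics/scene2.png

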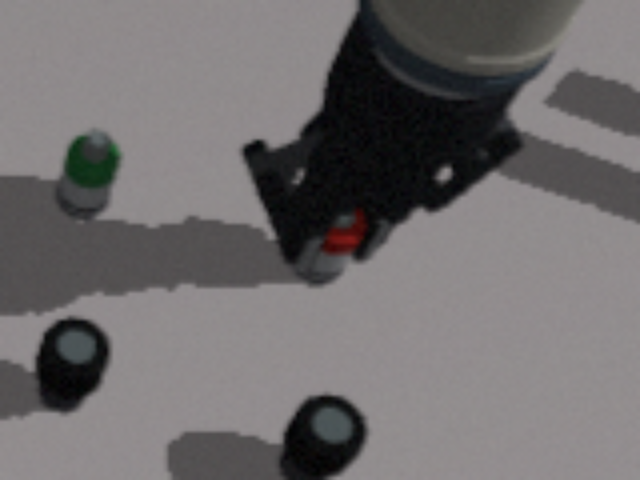

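```bash
python3 -c "
from h import *
sh((476.4,271.5,114),(459.8,-140.7,114))"
```

```text
t 4.9 tcp [476.5 271.9  14. ] rot [3.1413e+00 3.1000e-03 3.4740e-01] F [-1.3 -0.6  5.5] open 0.313
turn deg [0.02 0.18 0.04]
(476.4, 271.5, 114) -> [  -0.5    0.3 -100. ]
(459.8, -140.7, 114) -> [-156.5  382.3  -99.4]
```

Request:
{"op": "play_rows", "data": {
  "moves": [
    [[0,0,0],[0,0,-4],0],
    [[0,0,0],[0,0,-12],0],
    [[0,0,0],[0,0,-25],0],
    [[0,0,0],[0,0,-42],0],
    [[0,0,0],[0,0,-60],0],
    [[0,0,0],[0,0,-78],0],
    [[0,0,0],[0,0,-92],0],
    [[0,0,0],[0,0,-100],0],
    [[0,0,0],[0,0,-100],0]
  ]
}}

```text
clock: 5.8
eef_pos: [477.4, 272.4, 115.3]
tcp_rot: [-3.141, 0.001, 0.347]
contact_force: [0.1, -0.1, -1.8]
opening: 0.31
```

```bash
python3 -c "
from h import *
sh((459.8,-140.7,114))
f=r.grab_frame('scene')
x,y=proj(f,[(476,271,100)])[0].astype(int);im=f['color'][max(y-60,0):y+60,x-80:x+80,::-1];cv2.imwrite('pics/scene3.png',cv2.resize(im,None,fx=4,fy=4))"
```

```text
t 5.8 tcp [477.4 272.4 115.3] rot [-3.1415e+00  9.0000e-04  3.4740e-01] F [ 0.1 -0.1 -1.8] open 0.31
turn deg [-0.01  0.05  0.04]
(459.8, -140.7, 114) -> [-157.2  382.4    1.4]
```

View pics/scene3.png

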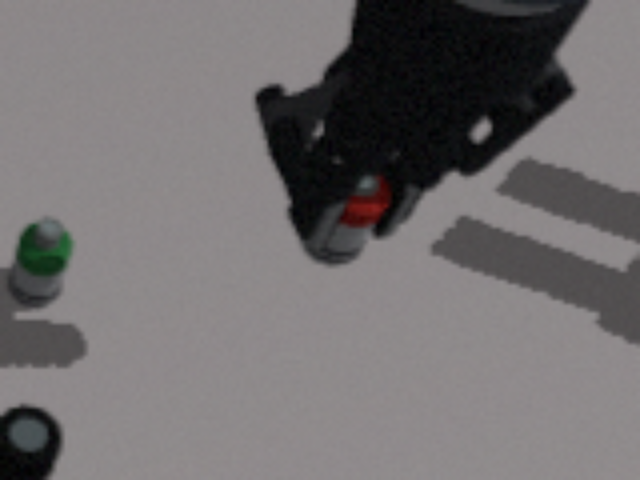

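Request:
{"op": "play_rows", "data": {
  "moves": [
    [[0,0,0],[-3,7,0],0],
    [[0,0,0],[-10,24,0],0],
    [[0,0,0],[-20,49,0],0],
    [[0,0,0],[-32,78,0],0],
    [[0,0,0],[-44,107,0],0],
    [[0,0,0],[-56,136,0],0],
    [[0,0,0],[-68,165,0],0],
    [[0,0,0],[-80,195,0],0],
    [[0,0,0],[-92,224,0],0],
    [[0,0,0],[-104,253,0],0],
    [[0,0,0],[-116,282,0],0],
    [[0,0,0],[-128,311,0],0],
    [[0,0,0],[-139,338,0],0],
    [[0,0,0],[-148,360,0],0],
    [[0,0,0],[-154,375,0],0],
    [[0,0,0],[-157,382,0],0],
    [[0,0,0],[-157,382,0],0],
    [[0,0,0],[-157,382,0],0]
  ]
}}

```text
clock: 7.65
eef_pos: [458.7, -140.4, 114.5]
tcp_rot: [-3.141, 0.003, 0.347]
contact_force: [-0.1, 0.2, -1.2]
opening: 0.31
```

```bash
python3 -c "
from h import *
sh((459.8,-140.7,35),(459.8,-140.7,18))
for n in ('scene','top'):
    f=r.grab_frame(n);x,y=proj(f,[(460,-140,70)])[0].astype(int);im=f['color'][max(y-60,0):y+60,x-80:x+80,::-1];cv2.imwrite(f'pics/{n}4.png',cv2.resize(im,None,fx=4,fy=4))"
```

```text
t 7.65 tcp [ 458.7 -140.4  114.5] rot [-3.1411e+00  2.9000e-03  3.4680e-01] F [-0.1  0.2 -1.2] open 0.31
turn deg [-0.03  0.17  0.01]
(459.8, -140.7, 35) -> [ 1.1  0.7 79.5]
(459.8, -140.7, 18) -> [ 1.2  0.7 96.5]
```

View pics/scene4.png

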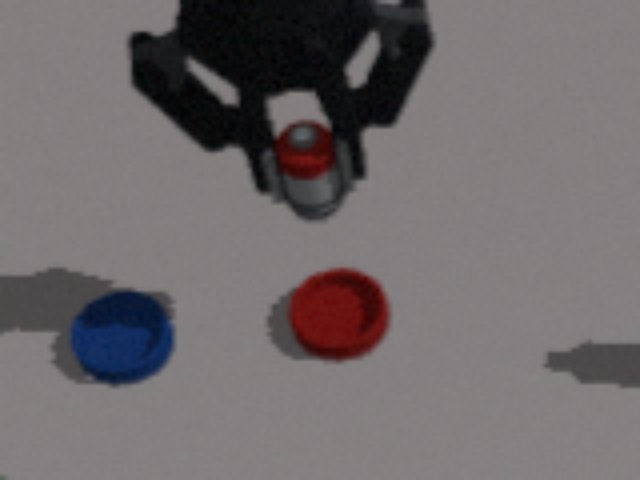

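Request:
{"op": "play_rows", "data": {
  "moves": [
    [[0,0,0],[1,1,8],0],
    [[0,0,0],[1,1,22],0],
    [[0,0,0],[1,1,40],0],
    [[0,0,0],[1,1,57],0],
    [[0,0,0],[1,1,72],0],
    [[0,0,0],[1,1,83],0],
    [[0,0,0],[1,1,90],0],
    [[0,0,0],[1,1,93],0],
    [[0,0,0],[1,1,94],0],
    [[0,0,0],[1,1,95],0],
    [[0,0,0],[1,1,95],0]
  ]
}}

```text
clock: 8.85
eef_pos: [460.5, -140.7, 20.0]
tcp_rot: [3.141, 0.002, 0.348]
contact_force: [0.4, -1.3, -1.6]
opening: 0.312
```

```bash
python3 -c "
from h import *
sh((459.8,-140.7,18))
for n in ('scene','top'):
    f=r.grab_frame(n);x,y=proj(f,[(460,-140,30)])[0].astype(int);im=f['color'][max(y-60,0):y+60,x-80:x+80,::-1];cv2.imwrite(f'pics/{n}5.png',cv2.resize(im,None,fx=4,fy=4))"
```

```text
t 8.85 tcp [ 460.5 -140.7   20. ] rot [3.1414e+00 2.0000e-03 3.4800e-01] F [ 0.4 -1.3 -1.6] open 0.312
turn deg [0.01 0.11 0.07]
(459.8, -140.7, 18) -> [-0.6 -0.2  2. ]
```

View pics/scene5.png

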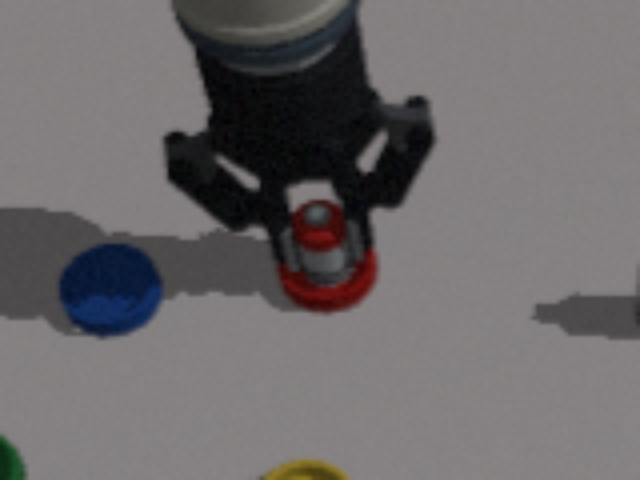

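Request:
{"op": "play_rows", "data": {
  "moves": [
    [[0,0,0],[0,0,1],0],
    [[0,0,0],[0,0,1.5],0],
    [[0,0,0],[0,0,2],0],
    [[0,0,0],[0,0,2],0]
  ]
}}

```text
clock: 9.35
eef_pos: [460.4, -140.7, 18.0]
tcp_rot: [3.141, 0.002, 0.348]
contact_force: [0.6, -0.7, -1.2]
opening: 0.31
```

Request:
{"op": "play_rows", "data": {
  "moves": [
    [[0,0,0],[0,0,0.7],0],
    [[0,0,0],[0,0,1.4],0],
    [[0,0,0],[0,0,1.4],0]
  ]
}}

```text
clock: 9.65
eef_pos: [460.6, -140.7, 17.8]
tcp_rot: [3.141, 0.002, 0.348]
contact_force: [-6.0, 1.3, 22.6]
opening: 0.312
```

Request:
{"op": "play_rows", "data": {
  "moves": [
    [[0,0,0],[0,0,-0.3],0.33],
    [[0,0,0],[0,0,-0.3],0.36],
    [[0,0,0],[0,0,-0.3],0.4],
    [[0,0,0],[0,0,-0.3],0.5],
    [[0,0,0],[0,0,-0.3],0.6],
    [[0,0,0],[0,0,-0.3],0.8],
    [[0,0,0],[0,0,-0.3],1],
    [[0,0,0],[0,0,-0.3],1],
    [[0,0,0],[0,0,-0.3],1]
  ]
}}

```text
clock: 10.55
eef_pos: [460.6, -140.7, 18.2]
tcp_rot: [3.141, 0.002, 0.348]
contact_force: [0.0, -0.7, 0.2]
opening: 1.004
```

```bash
python3 -c "
from h import *
sh((459.8,-140.7,115),(609.3,32.6,115))
for n in ('scene','top'):
    f=r.grab_frame(n);x,y=proj(f,[(460,-140,30)])[0].astype(int);im=f['color'][max(y-60,0):y+60,x-80:x+80,::-1];cv2.imwrite(f'pics/{n}6.png',cv2.resize(im,None,fx=4,fy=4))"
```

```text
t 10.55 tcp [ 460.6 -140.7   18.2] rot [3.1413e+00 1.8000e-03 3.4790e-01] F [ 0.  -0.7  0.2] open 1.004
turn deg [0.02 0.1  0.07]
(459.8, -140.7, 115) -> [ -0.9  -0.3 -96.8]
(609.3, 32.6, 115) -> [ 198.7 -112.2  -97.2]
```

View pics/scene6.png

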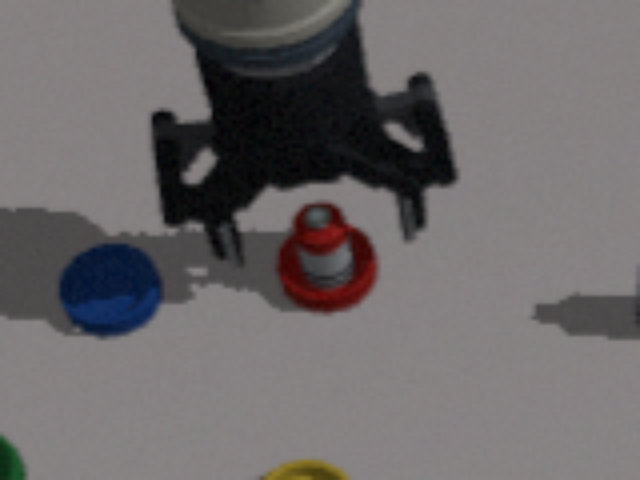

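Request:
{"op": "play_rows", "data": {
  "moves": [
    [[0,0,0],[0,0,-6],1],
    [[0,0,0],[0,0,-20],1],
    [[0,0,0],[0,0,-40],1],
    [[0,0,0],[0,0,-60],1],
    [[0,0,0],[0,0,-80],1],
    [[0,0,0],[6,-3,-93],1],
    [[0,0,0],[20,-11,-97],1],
    [[0,0,0],[45,-25,-97],1],
    [[0,0,0],[75,-42,-97],1],
    [[0,0,0],[105,-59,-97],1],
    [[0,0,0],[135,-76,-97],1],
    [[0,0,0],[165,-93,-97],1],
    [[0,0,0],[185,-104,-97],1],
    [[0,0,0],[195,-110,-97],1],
    [[0,0,0],[199,-112,-97],1],
    [[0,0,0],[199,-112,-97],1]
  ]
}}

```text
clock: 12.25
eef_pos: [609.3, 32.7, 114.4]
tcp_rot: [3.141, 0.003, 0.348]
contact_force: [-0.6, -0.4, 0.6]
opening: 1.002
```

```bash
python3 -c "
from h import *
sh((609.3,32.6,13.5))
F={n:r.grab_frame(n) for n in('scene','top')}
for k,f in F.items(): cv2.imwrite(f'pics/{k}7.png',f['color'][:,:,::-1])
for n in('objective_red','objective_yellow','cup_yellow'):
  for k,f in F.items():
    for d in r.silhouettes(f,n)[:2]: print(n,k,round(d['conf'],2),np.round(d['location']),d['mask'].sum(),fit([f],[cent(d['mask'])],n,ground(f,cent(d['mask']),20),4*(n=='objective_red'))[0].round(1))
"
```

```text
t 12.25 tcp [609.3  32.7 114.4] rot [3.1414e+00 2.6000e-03 3.4840e-01] F [-0.6 -0.4  0.6] open 1.002
turn deg [0.01 0.15 0.1 ]
(609.3, 32.6, 13.5) -> [3.000e-01 1.000e-01 1.009e+02]
objective_red scene 0.82 [261. 156.] 263 [ 458.  -140.6]
objective_yellow scene 0.51 [327. 228.] 278 [607.9  32.8]
objective_yellow scene 0.17 [388. 217.] 306 [565.7 145.5]
cup_yellow scene 0.69 [256. 224.] 555 [ 608.1 -116.5]
cup_yellow top 0.5 [399. 173.] 51 [ 622.8 -138. ]
```

View pics/top7.png

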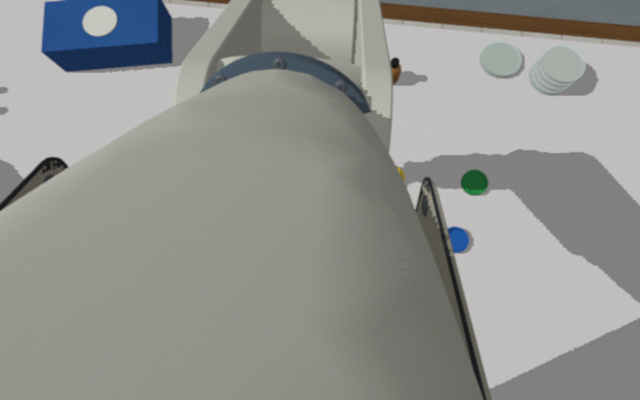

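Top view is blocked by the arm; the scene view agrees with the earlier fits (red objective in its cup within ~2 mm). Grasp yellow.

Request:
{"op": "play_rows", "data": {
  "moves": [
    [[0,0,0],[0,0,20],1],
    [[0,0,0],[0,0,42],1],
    [[0,0,0],[0,0,62],1],
    [[0,0,0],[0,0,78],1],
    [[0,0,0],[0,0,90],1],
    [[0,0,0],[0,0,97],1],
    [[0,0,0],[0,0,101],1],
    [[0,0,0],[0,0,101],1],
    [[0,0,0],[0,0,101],0.6],
    [[0,0,0],[0,0,101],0.5],
    [[0,0,0],[0,0,101],0.4],
    [[0,0,0],[0,0,101],0.35],
    [[0,0,0],[0,0,101],0.3],
    [[0,0,0],[0,0,101],0.2],
    [[0,0,0],[0,0,101],0.1],
    [[0,0,0],[0,0,101],0]
  ]
}}

```text
clock: 14.25
eef_pos: [609.5, 32.0, 14.5]
tcp_rot: [3.141, 0.001, 0.347]
contact_force: [-2.1, 0.3, 6.3]
opening: 0.312
```

```bash
python3 -c "
from h import *
sh((609.3,32.6,114),(609.5,-117,114))
f=r.grab_frame('scene');x,y=proj(f,[(609,33,20)])[0].astype(int);im=f['color'][max(y-60,0):y+60,x-80:x+80,::-1];cv2.imwrite(f'pics/scene8.png',cv2.resize(im,None,fx=4,fy=4))"
```

```text
t 14.25 tcp [609.5  32.   14.5] rot [3.1412e+00 1.3000e-03 3.4720e-01] F [-2.1  0.3  6.3] open 0.312
turn deg [0.02 0.08 0.03]
(609.3, 32.6, 114) -> [ -0.1  -0.6 -99.5]
(609.5, -117, 114) -> [-50.8 140.1 -99.4]
```

View pics/scene8.png

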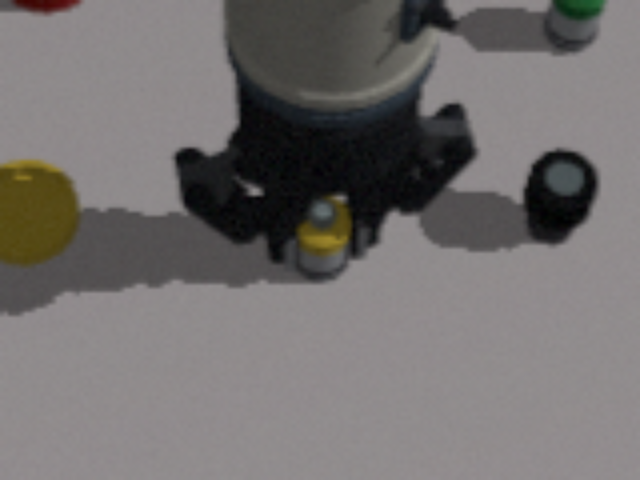

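Request:
{"op": "play_rows", "data": {
  "moves": [
    [[0,0,0],[0,0,-4],0],
    [[0,0,0],[0,0,-12],0],
    [[0,0,0],[0,0,-25],0],
    [[0,0,0],[0,0,-42],0],
    [[0,0,0],[0,0,-54],0],
    [[0,0,0],[-1,3,-60],0],
    [[0,0,0],[-5,14,-60],0],
    [[0,0,0],[-11,30,-60],0],
    [[0,0,0],[-18,49,-60],0],
    [[0,0,0],[-25,69,-60],0],
    [[0,0,0],[-32,88,-60],0],
    [[0,0,0],[-39,108,-60],0],
    [[0,0,0],[-45,124,-60],0],
    [[0,0,0],[-49,135,-60],0],
    [[0,0,0],[-51,140,-60],0],
    [[0,0,0],[-51,140,-60],0],
    [[0,0,0],[-51,140,-60],0]
  ]
}}

```text
clock: 16.0
eef_pos: [609.1, -116.6, 74.5]
tcp_rot: [3.141, 0.001, 0.347]
contact_force: [0.2, 0.2, -1.1]
opening: 0.312
```

```bash
python3 -c "
from h import *
sh((609.5,-117,20.5))
f=r.grab_frame('scene');x,y=proj(f,[(609,-117,20)])[0].astype(int);im=f['color'][max(y-60,0):y+60,x-80:x+80,::-1];cv2.imwrite(f'pics/scene9.png',cv2.resize(im,None,fx=4,fy=4))"
```

```text
t 16.0 tcp [ 609.1 -116.6   74.5] rot [3.1415e+00 1.4000e-03 3.4720e-01] F [ 0.2  0.2 -1.1] open 0.312
turn deg [0.01 0.08 0.03]
(609.5, -117, 20.5) -> [ 0.3  0.5 54. ]
```

View pics/scene9.png

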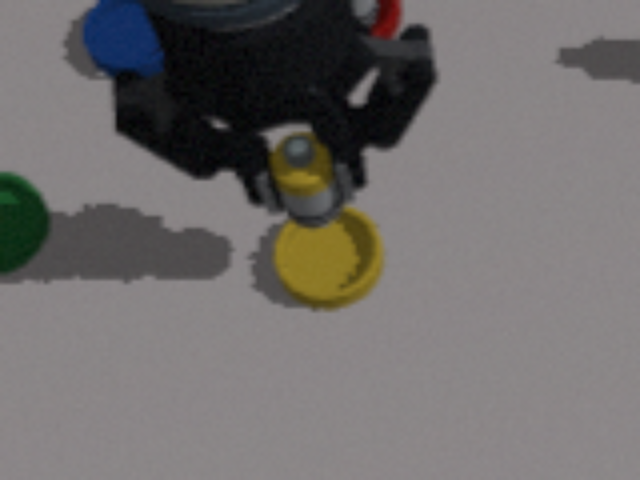

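Request:
{"op": "play_rows", "data": {
  "moves": [
    [[0,0,0],[0,0.5,8],0],
    [[0,0,0],[0,0.5,20],0],
    [[0,0,0],[0,0.5,33],0],
    [[0,0,0],[0,0.5,43],0],
    [[0,0,0],[0,0.5,49],0],
    [[0,0,0],[0,0.5,52],0],
    [[0,0,0],[0,0.5,54],0],
    [[0,0,0],[0,0.5,55],0],
    [[0,0,0],[0,0.5,55.5],0],
    [[0,0,0],[0,0.5,55.5],0]
  ]
}}

```text
clock: 17.05
eef_pos: [609.5, -116.9, 19.3]
tcp_rot: [3.141, 0.001, 0.348]
contact_force: [0.1, -0.7, -1.3]
opening: 0.309
```

Request:
{"op": "play_rows", "data": {
  "moves": [
    [[0,0,0],[0,0,0.3],0],
    [[0,0,0],[0,0,0.6],0],
    [[0,0,0],[0,0,0.6],0]
  ]
}}

```text
clock: 17.35
eef_pos: [609.6, -116.9, 18.8]
tcp_rot: [3.141, 0.001, 0.348]
contact_force: [-0.0, -0.0, -0.5]
opening: 0.312
```

Request:
{"op": "play_rows", "data": {
  "moves": [
    [[0,0,0],[0,0,0.4],0],
    [[0,0,0],[0,0,0.7],0],
    [[0,0,0],[0,0,0.7],0]
  ]
}}

```text
clock: 17.65
eef_pos: [609.6, -116.9, 18.5]
tcp_rot: [3.141, 0.001, 0.348]
contact_force: [-0.9, 0.5, 4.4]
opening: 0.31
```

Touching; release.

Request:
{"op": "play_rows", "data": {
  "moves": [
    [[0,0,0],[0,0,0],0.33],
    [[0,0,0],[0,0,0],0.36],
    [[0,0,0],[0,0,0],0.4],
    [[0,0,0],[0,0,0],0.5],
    [[0,0,0],[0,0,0],0.6],
    [[0,0,0],[0,0,0],0.8],
    [[0,0,0],[0,0,0],1],
    [[0,0,0],[0,0,0],1],
    [[0,0,0],[0,0,0],1]
  ]
}}

```text
clock: 18.55
eef_pos: [609.7, -116.9, 18.5]
tcp_rot: [3.141, 0.001, 0.348]
contact_force: [0.2, 0.0, -0.0]
opening: 1.001
```

```bash
python3 -c "
from h import *
sh((609.5,-117,115),(460.5,44.5,115))
f=r.grab_frame('scene');x,y=proj(f,[(609,-117,20)])[0].astype(int);im=f['color'][max(y-60,0):y+60,x-80:x+80,::-1];cv2.imwrite(f'pics/scene10.png',cv2.resize(im,None,fx=4,fy=4))"
```

```text
t 18.55 tcp [ 609.7 -116.9   18.5] rot [3.141e+00 6.000e-04 3.477e-01] F [ 0.2  0.  -0. ] open 1.001
turn deg [0.03 0.04 0.06]
(609.5, -117, 115) -> [ -0.2   0.1 -96.5]
(460.5, 44.5, 115) -> [ -85.3 -202.5  -96.6]
```

View pics/scene10.png

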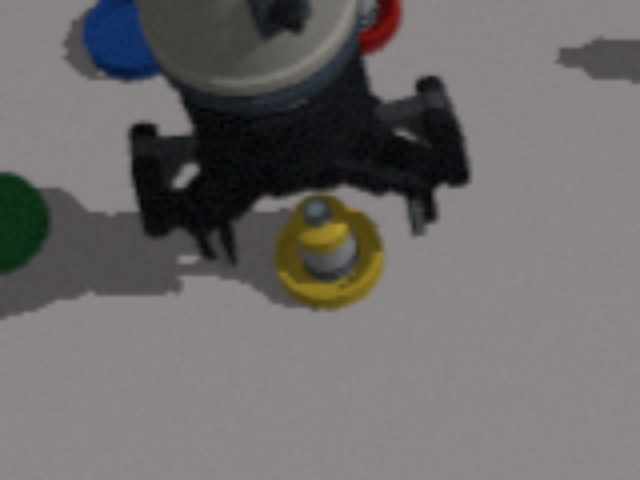

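Yellow stands upright in its cup. On to blue.

Request:
{"op": "play_rows", "data": {
  "moves": [
    [[0,0,0],[0,0,-6],1],
    [[0,0,0],[0,0,-20],1],
    [[0,0,0],[0,0,-40],1],
    [[0,0,0],[0,0,-60],1],
    [[0,0,0],[0,0,-80],1],
    [[0,0,0],[-3,-6,-93],1],
    [[0,0,0],[-9,-20,-97],1],
    [[0,0,0],[-19,-45,-97],1],
    [[0,0,0],[-32,-75,-97],1],
    [[0,0,0],[-44,-105,-97],1],
    [[0,0,0],[-57,-135,-97],1],
    [[0,0,0],[-69,-165,-97],1],
    [[0,0,0],[-79,-187,-97],1],
    [[0,0,0],[-84,-198,-97],1],
    [[0,0,0],[-85,-202,-97],1],
    [[0,0,0],[-85,-202,-97],1]
  ]
}}

```text
clock: 20.2
eef_pos: [461.0, 44.3, 115.5]
tcp_rot: [3.141, 0.0, 0.348]
contact_force: [0.2, -0.0, 0.3]
opening: 1.0
```

```bash
python3 -c "
from h import *
sh((460.5,44.5,13.5))
F={n:r.grab_frame(n) for n in('scene',)}
for k,f in F.items(): cv2.imwrite(f'pics/{k}11.png',f['color'][:,:,::-1])
for n in('objective_yellow','objective_blue','objective_green'):
  for k,f in F.items():
    for d in r.silhouettes(f,n)[:2]: print(n,k,round(d['conf'],2),np.round(d['location']),d['mask'].sum(),fit([f],[cent(d['mask'])],n,ground(f,cent(d['mask']),20),4*(n=='objective_yellow'))[0].round(1))
"
```

```text
t 20.2 tcp [461.   44.3 115.5] rot [3.1408e+00 3.0000e-04 3.4840e-01] F [ 0.2 -0.   0.3] open 1.0
turn deg [0.04 0.02 0.1 ]
(460.5, 44.5, 13.5) -> [ -0.4  -0.4 102. ]
objective_yellow scene 0.85 [251. 216.] 273 [ 607.1 -116.7]
objective_yellow scene 0.74 [349. 170.] 271 [461.5  45.1]
objective_blue scene 0.51 [348. 169.] 227 [458.7  44.7]
objective_blue scene 0.34 [258. 170.] 216 [ 479.6 -134.6]
objective_green scene 0.68 [394. 175.] 286 [453.8 146.7]
```

View pics/scene11.png

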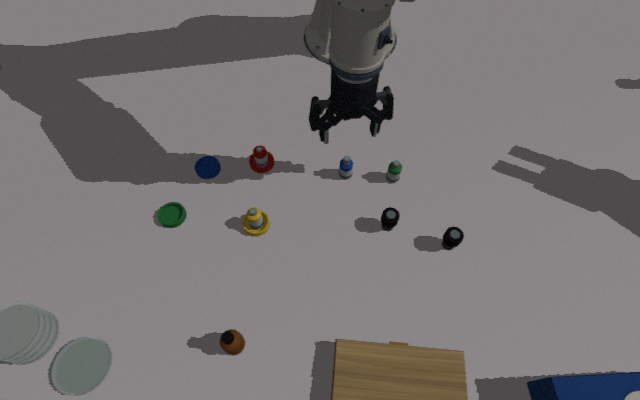

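Request:
{"op": "play_rows", "data": {
  "moves": [
    [[0,0,0],[0,0,20],1],
    [[0,0,0],[0,0,42],1],
    [[0,0,0],[0,0,62],1],
    [[0,0,0],[0,0,78],1],
    [[0,0,0],[0,0,90],1],
    [[0,0,0],[0,0,98],1],
    [[0,0,0],[0,0,102],1],
    [[0,0,0],[0,0,102],1],
    [[0,0,0],[0,0,102],0.6],
    [[0,0,0],[0,0,102],0.5],
    [[0,0,0],[0,0,102],0.4],
    [[0,0,0],[0,0,102],0.35],
    [[0,0,0],[0,0,102],0.3],
    [[0,0,0],[0,0,102],0.2],
    [[0,0,0],[0,0,102],0.1],
    [[0,0,0],[0,0,102],0]
  ]
}}

```text
clock: 22.0
eef_pos: [461.9, 43.6, 13.9]
tcp_rot: [3.141, -0.0, 0.347]
contact_force: [-1.1, 0.6, 7.2]
opening: 0.31
```

```bash
python3 -c "
from h import *
sh((460.5,44.5,114),(493.5,-253.4,114))
f=r.grab_frame('scene');x,y=proj(f,[(460,44,20)])[0].astype(int);im=f['color'][max(y-60,0):y+60,x-80:x+80,::-1];cv2.imwrite(f'pics/scene12.png',cv2.resize(im,None,fx=4,fy=4))"
```

```text
t 22.0 tcp [461.9  43.6  13.9] rot [ 3.1407e+00 -3.0000e-04  3.4690e-01] F [-1.1  0.6  7.2] open 0.31
turn deg [ 0.05 -0.02  0.01]
(460.5, 44.5, 114) -> [  -1.    -1.2 -100.1]
(493.5, -253.4, 114) -> [-71.2 290.1 -99.9]
```

View pics/scene12.png

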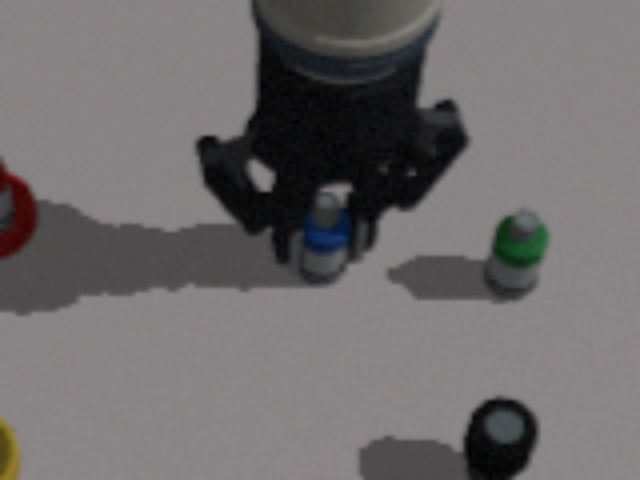

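Request:
{"op": "play_rows", "data": {
  "moves": [
    [[0,0,0],[0,0,-4],0],
    [[0,0,0],[0,0,-12],0],
    [[0,0,0],[0,0,-25],0],
    [[0,0,0],[0,0,-42],0],
    [[0,0,0],[0,0,-60],0],
    [[0,0,0],[0,0,-78],0],
    [[0,0,0],[-1,4,-92],0],
    [[0,0,0],[-4,18,-100],0],
    [[0,0,0],[-10,40,-100],0],
    [[0,0,0],[-17,68,-100],0],
    [[0,0,0],[-24,97,-100],0],
    [[0,0,0],[-31,126,-100],0],
    [[0,0,0],[-38,155,-100],0],
    [[0,0,0],[-45,184,-100],0],
    [[0,0,0],[-52,213,-100],0],
    [[0,0,0],[-59,241,-100],0],
    [[0,0,0],[-65,265,-100],0],
    [[0,0,0],[-69,281,-100],0],
    [[0,0,0],[-71,290,-100],0],
    [[0,0,0],[-71,290,-100],0]
  ]
}}

```text
clock: 24.05
eef_pos: [493.7, -253.7, 114.2]
tcp_rot: [3.141, -0.0, 0.346]
contact_force: [0.0, 0.6, -0.8]
opening: 0.314
```

```bash
python3 -c "
from h import *
sh((493.5,-253.4,19))
f=r.grab_frame('scene');x,y=proj(f,[(494,-253,50)])[0].astype(int);im=f['color'][max(y-60,0):y+60,x-80:x+80,::-1];cv2.imwrite(f'pics/scene13.png',cv2.resize(im,None,fx=4,fy=4))"
```

```text
t 24.05 tcp [ 493.7 -253.7  114.2] rot [ 3.1406e+00 -4.0000e-04  3.4600e-01] F [ 0.   0.6 -0.8] open 0.314
turn deg [ 0.06 -0.02 -0.04]
(493.5, -253.4, 19) -> [-0.1 -0.5 95.2]
```

View pics/scene13.png

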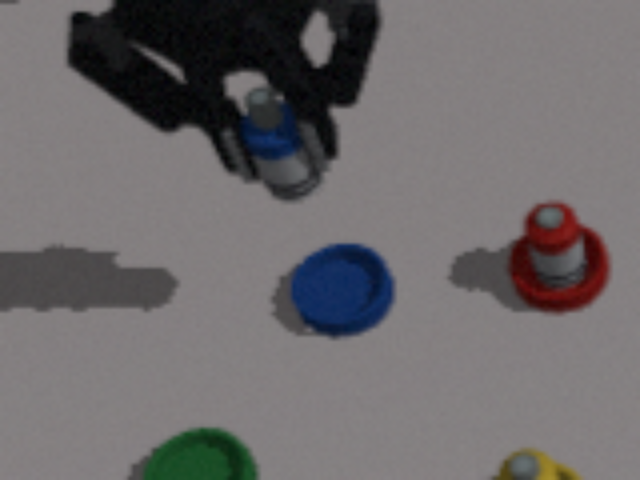

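Request:
{"op": "play_rows", "data": {
  "moves": [
    [[0,0,0],[0,0,8],0],
    [[0,0,0],[0,0,22],0],
    [[0,0,0],[0,0,40],0],
    [[0,0,0],[0,0,57],0],
    [[0,0,0],[0,0,72],0],
    [[0,0,0],[0,0,83],0],
    [[0,0,0],[0,0,90],0],
    [[0,0,0],[0,0,93],0],
    [[0,0,0],[0,0,94.5],0],
    [[0,0,0],[0,0,95.3],0],
    [[0,0,0],[0,0,95.6],0],
    [[0,0,0],[0,0,95.6],0]
  ]
}}

```text
clock: 25.3
eef_pos: [493.7, -253.1, 18.9]
tcp_rot: [3.141, -0.001, 0.346]
contact_force: [0.7, -0.0, -1.1]
opening: 0.314
```

Request:
{"op": "play_rows", "data": {
  "moves": [
    [[0,0,0],[0,0,0.3],0],
    [[0,0,0],[0,0,0.5],0],
    [[0,0,0],[0,0,0.5],0]
  ]
}}

```text
clock: 25.6
eef_pos: [493.8, -253.1, 18.5]
tcp_rot: [3.141, -0.001, 0.346]
contact_force: [-0.1, -0.4, -0.9]
opening: 0.312
```

Request:
{"op": "play_rows", "data": {
  "moves": [
    [[0,0,0],[0,0,0.4],0],
    [[0,0,0],[0,0,0.7],0],
    [[0,0,0],[0,0,0.7],0]
  ]
}}

```text
clock: 25.9
eef_pos: [493.8, -253.1, 17.9]
tcp_rot: [3.141, -0.001, 0.346]
contact_force: [-0.5, 0.3, 1.6]
opening: 0.313
```

Contact reached; release.

Request:
{"op": "play_rows", "data": {
  "moves": [
    [[0,0,0],[0,0,0.2],0],
    [[0,0,0],[0,0,0.2],0.33],
    [[0,0,0],[0,0,0.2],0.36],
    [[0,0,0],[0,0,0.2],0.4],
    [[0,0,0],[0,0,0.2],0.5],
    [[0,0,0],[0,0,0.2],0.6],
    [[0,0,0],[0,0,0.2],0.8],
    [[0,0,0],[0,0,0.2],1],
    [[0,0,0],[0,0,0.2],1],
    [[0,0,0],[0,0,0.2],1]
  ]
}}

```text
clock: 26.9
eef_pos: [493.8, -253.1, 17.7]
tcp_rot: [3.14, -0.001, 0.346]
contact_force: [0.1, -0.0, 1.2]
opening: 0.999
```

```bash
python3 -c "
from h import *
sh((493.5,-253.4,125),(454.8,146.3,125))
f=r.grab_frame('scene');x,y=proj(f,[(494,-253,20)])[0].astype(int);im=f['color'][max(y-60,0):y+60,x-80:x+80,::-1];cv2.imwrite(f'pics/scene14.png',cv2.resize(im,None,fx=4,fy=4))"
```

```text
t 26.9 tcp [ 493.8 -253.1   17.7] rot [ 3.1405e+00 -8.0000e-04  3.4630e-01] F [ 0.1 -0.   1.2] open 0.999
turn deg [ 0.06 -0.04 -0.02]
(493.5, -253.4, 125) -> [  -0.3    0.2 -107.3]
(454.8, 146.3, 125) -> [  98.9 -388.9 -107.6]
```

View pics/scene14.png

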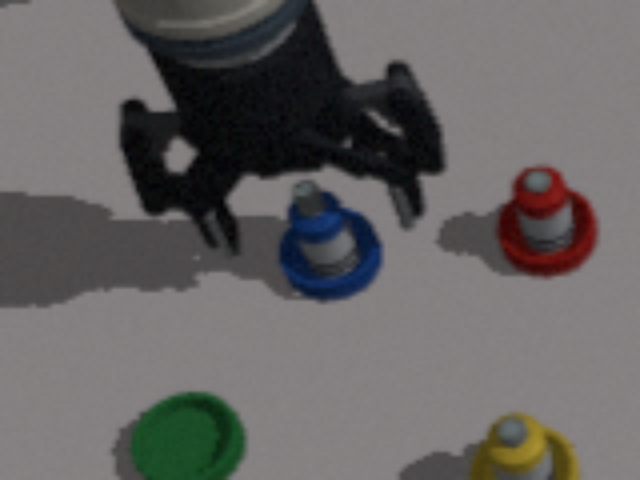

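Blue stands. Now green.

Request:
{"op": "play_rows", "data": {
  "moves": [
    [[0,0,0],[0,0,-6],1],
    [[0,0,0],[0,0,-20],1],
    [[0,0,0],[0,0,-40],1],
    [[0,0,0],[0,0,-62],1],
    [[0,0,0],[0,0,-84],1],
    [[0,0,0],[2,-8,-100],1],
    [[0,0,0],[7,-26,-107],1],
    [[0,0,0],[14,-56,-107],1],
    [[0,0,0],[23,-92,-107],1],
    [[0,0,0],[32,-128,-107],1],
    [[0,0,0],[41,-164,-107],1],
    [[0,0,0],[51,-200,-107],1],
    [[0,0,0],[60,-236,-107],1],
    [[0,0,0],[69,-272,-107],1],
    [[0,0,0],[78,-308,-107],1],
    [[0,0,0],[86,-340,-107],1],
    [[0,0,0],[93,-366,-107],1],
    [[0,0,0],[97,-382,-107],1],
    [[0,0,0],[99,-389,-107],1],
    [[0,0,0],[99,-389,-107],1]
  ]
}}

```text
clock: 28.95
eef_pos: [453.8, 147.4, 124.2]
tcp_rot: [3.141, -0.0, 0.348]
contact_force: [-0.5, -0.4, -0.2]
opening: 1.001
```

```bash
python3 -c "
from h import *
sh((454.8,146.3,13.5))
f=r.grab_frame('scene')
cv2.imwrite(f'pics/scene15.png',f['color'][:,:,::-1])
for n in('objective_blue','objective_green'):
    for d in r.silhouettes(f,n)[:2]: print(n,round(d['conf'],2),np.round(d['location']),d['mask'].sum(),fit([f],[cent(d['mask'])],n,ground(f,cent(d['mask']),20),4*(n=='objective_blue'))[0].round(1))
"
```

```text
t 28.95 tcp [453.8 147.4 124.2] rot [ 3.1406e+00 -1.0000e-04  3.4820e-01] F [-0.5 -0.4 -0.2] open 1.001
turn deg [ 0.06 -0.    0.08]
(454.8, 146.3, 13.5) -> [  0.5   1.2 110.7]
objective_blue 0.73 [208. 159.] 280 [ 492.  -251.7]
objective_green 0.49 [397. 174.] 274 [454.2 146.9]
```

View pics/scene15.png

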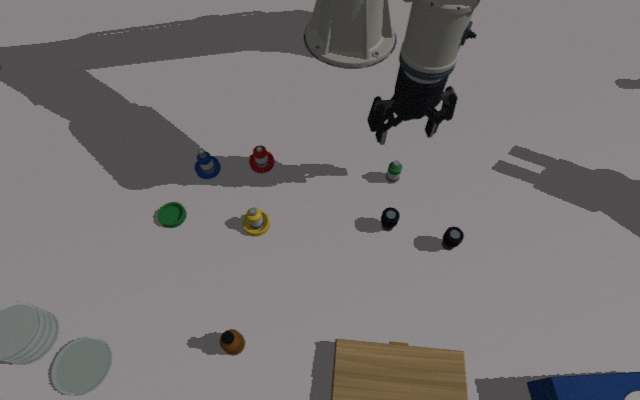

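Request:
{"op": "play_rows", "data": {
  "moves": [
    [[0,0,0],[0,1,20],1],
    [[0,0,0],[0.5,1,42],1],
    [[0,0,0],[0.5,1,64],1],
    [[0,0,0],[0.5,1,84],1],
    [[0,0,0],[0.5,1,98],1],
    [[0,0,0],[0.5,1,106],1],
    [[0,0,0],[0.5,1,110.5],1],
    [[0,0,0],[0.5,1,110.5],1],
    [[0,0,0],[0.5,1,110.5],0.6],
    [[0,0,0],[0.5,1,110.5],0.5],
    [[0,0,0],[0.5,1,110.5],0.4],
    [[0,0,0],[0.5,1,110.5],0.35],
    [[0,0,0],[0.5,1,110.5],0.3],
    [[0,0,0],[0.5,1,110.5],0.2],
    [[0,0,0],[0.5,1,110.5],0.1],
    [[0,0,0],[0.5,1,110.5],0]
  ]
}}

```text
clock: 30.7
eef_pos: [455.6, 145.2, 14.3]
tcp_rot: [3.14, -0.001, 0.346]
contact_force: [-1.7, 0.3, 7.5]
opening: 0.311
```

```bash
python3 -c "
from h import *
sh((454.8,146.3,124),(616.8,-289.7,124))
f=r.grab_frame('scene');x,y=proj(f,[(455,146,20)])[0].astype(int);im=f['color'][max(y-60,0):y+60,x-80:x+80,::-1];cv2.imwrite(f'pics/scene16.png',cv2.resize(im,None,fx=4,fy=4))"
```

```text
t 30.7 tcp [455.6 145.2  14.3] rot [ 3.1404e+00 -8.0000e-04  3.4610e-01] F [-1.7  0.3  7.5] open 0.311
turn deg [ 0.07 -0.05 -0.03]
(454.8, 146.3, 124) -> [  -0.2   -1.2 -109.7]
(616.8, -289.7, 124) -> [   4.2  463.9 -109.1]
```

View pics/scene16.png

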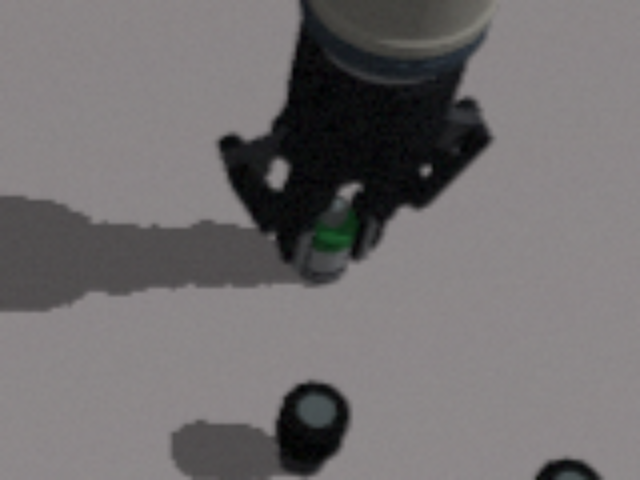

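Request:
{"op": "play_rows", "data": {
  "moves": [
    [[0,0,0],[0,0,-4],0],
    [[0,0,0],[0,0,-12],0],
    [[0,0,0],[0,0,-25],0],
    [[0,0,0],[0,0,-43],0],
    [[0,0,0],[0,0,-62],0],
    [[0,0,0],[0,0,-82],0],
    [[0,0,0],[0,4,-98],0],
    [[0,0,0],[0,18,-108],0],
    [[0,0,0],[0,40,-110],0],
    [[0,0,0],[1,70,-110],0],
    [[0,0,0],[1,102,-110],0],
    [[0,0,0],[1,134,-110],0],
    [[0,0,0],[1,166,-110],0],
    [[0,0,0],[2,198,-110],0],
    [[0,0,0],[2,230,-110],0],
    [[0,0,0],[2,262,-110],0],
    [[0,0,0],[3,290,-110],0],
    [[0,0,0],[3,312,-110],0],
    [[0,0,0],[3,325,-110],0],
    [[0,0,0],[3,330,-110],0]
  ]
}}

```text
clock: 32.75
eef_pos: [570.1, -165.6, 124.8]
tcp_rot: [3.14, -0.001, 0.345]
contact_force: [0.1, 0.6, -2.5]
opening: 0.312
```

```bash
python3 -c "
from h import *
sh((616.8,-289.7,100))"
```

```text
t 32.75 tcp [ 570.1 -165.6  124.8] rot [ 3.1403e+00 -7.0000e-04  3.4470e-01] F [ 0.1  0.6 -2.5] open 0.312
turn deg [ 0.07 -0.04 -0.11]
(616.8, -289.7, 100) -> [  2.  132.5  24.9]
```

Request:
{"op": "play_rows", "data": {
  "moves": [
    [[0,0,0],[0,5,0],0],
    [[0,0,0],[0,18,0],0],
    [[0,0,0],[1,38,0],0],
    [[0,0,0],[1,60,0],0],
    [[0,0,0],[1,84,0],0],
    [[0,0,0],[2,105,5],0],
    [[0,0,0],[2,120,12],0],
    [[0,0,0],[2,129,20],0],
    [[0,0,0],[2,132,25],0],
    [[0,0,0],[2,132,25],0],
    [[0,0,0],[2,132,25],0]
  ]
}}

```text
clock: 33.85
eef_pos: [616.3, -288.5, 99.7]
tcp_rot: [3.141, -0.0, 0.345]
contact_force: [0.1, 0.5, -1.9]
opening: 0.309
```

```bash
python3 -c "
from h import *
sh((616.8,-289.7,19))
f=r.grab_frame('scene');x,y=proj(f,[(617,-290,40)])[0].astype(int);im=f['color'][max(y-60,0):y+60,x-80:x+80,::-1];cv2.imwrite(f'pics/scene17.png',cv2.resize(im,None,fx=4,fy=4))"
```

```text
t 33.85 tcp [ 616.3 -288.5   99.7] rot [ 3.1411e+00 -1.0000e-04  3.4510e-01] F [ 0.1  0.5 -1.9] open 0.309
turn deg [ 0.03 -0.01 -0.09]
(616.8, -289.7, 19) -> [ 0.   1.2 80.7]
```

View pics/scene17.png

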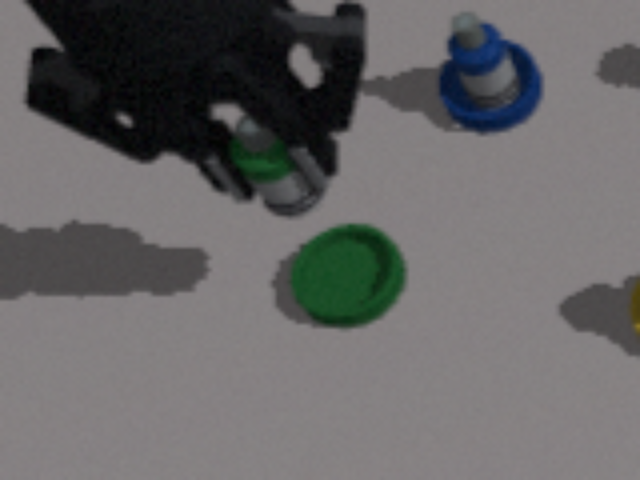

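Request:
{"op": "play_rows", "data": {
  "moves": [
    [[0,0,0],[0,1,8],0],
    [[0,0,0],[0,1,22],0],
    [[0,0,0],[0,1,38],0],
    [[0,0,0],[0,1,54],0],
    [[0,0,0],[0,1,66],0],
    [[0,0,0],[0,1,74],0],
    [[0,0,0],[0,1,78],0],
    [[0,0,0],[0,1,80],0],
    [[0,0,0],[0,1,80.5],0],
    [[0,0,0],[0,1,80.8],0],
    [[0,0,0],[0,1,80.8],0]
  ]
}}

```text
clock: 35.0
eef_pos: [617.3, -289.7, 19.8]
tcp_rot: [3.14, -0.001, 0.345]
contact_force: [-0.5, -0.1, -2.5]
opening: 0.31
```

Request:
{"op": "play_rows", "data": {
  "moves": [
    [[0,0,0],[0,0,0.3],0],
    [[0,0,0],[0,0,0.5],0],
    [[0,0,0],[0,0,0.5],0]
  ]
}}

```text
clock: 35.3
eef_pos: [617.4, -289.7, 19.4]
tcp_rot: [3.14, -0.001, 0.345]
contact_force: [0.3, -0.5, -0.8]
opening: 0.309
```

Request:
{"op": "play_rows", "data": {
  "moves": [
    [[0,0,0],[0,0,0.4],0],
    [[0,0,0],[0,0,0.8],0],
    [[0,0,0],[0,0,0.8],0]
  ]
}}

```text
clock: 35.6
eef_pos: [617.3, -289.7, 18.6]
tcp_rot: [3.14, -0.001, 0.345]
contact_force: [0.2, 0.2, -1.2]
opening: 0.31
```

Request:
{"op": "play_rows", "data": {
  "moves": [
    [[0,0,0],[0,0,0.3],0],
    [[0,0,0],[0,0,0.5],0],
    [[0,0,0],[0,0,0.5],0]
  ]
}}

```text
clock: 35.9
eef_pos: [617.4, -289.7, 18.4]
tcp_rot: [3.14, -0.001, 0.345]
contact_force: [-1.2, 1.2, 3.9]
opening: 0.31
```

Touching; release and retreat.

Request:
{"op": "play_rows", "data": {
  "moves": [
    [[0,0,0],[0,0,0],0.33],
    [[0,0,0],[0,0,0],0.36],
    [[0,0,0],[0,0,0],0.4],
    [[0,0,0],[0,0,0],0.5],
    [[0,0,0],[0,0,0],0.6],
    [[0,0,0],[0,0,0],0.8],
    [[0,0,0],[0,0,0],1],
    [[0,0,0],[0,0,0],1],
    [[0,0,0],[0,0,-5],1],
    [[0,0,0],[0,0,-18],1],
    [[0,0,0],[0,0,-40],1],
    [[0,0,0],[0,0,-65],1],
    [[0,0,0],[0,0,-95],1],
    [[0,0,0],[0,0,-130],1],
    [[0,0,0],[0,0,-165],1],
    [[0,0,0],[0,0,-190],1],
    [[0,0,0],[0,0,-200],1]
  ]
}}

```text
clock: 37.6
eef_pos: [618.3, -290.1, 222.8]
tcp_rot: [3.136, -0.005, 0.345]
contact_force: [-0.9, 0.5, -0.5]
opening: 1.002
```

Request:
{"op": "play_rows", "data": {
  "moves": [
    [[0,0,0],[-5,10,0],1],
    [[0,0,0],[-20,30,0],1],
    [[0,0,0],[-45,55,0],1],
    [[0,0,0],[-75,75,0],1],
    [[0,0,0],[-105,95,0],1],
    [[0,0,0],[-140,115,0],1],
    [[0,0,0],[-175,135,0],1],
    [[0,0,0],[-210,150,0],1],
    [[0,0,0],[-240,160,0],1],
    [[0,0,0],[-265,165,0],1],
    [[0,0,0],[-275,170,0],1],
    [[0,0,0],[-280,170,0],1],
    [[0,0,0],[-280,170,0],1]
  ]
}}

```text
clock: 38.9
eef_pos: [412.2, -544.7, 221.6]
tcp_rot: [3.137, -0.005, 0.345]
contact_force: [1.1, -0.2, 0.0]
opening: 1.001
```

Run:
```python
from h import *
sh((600,-280,100))
F={n:r.grab_frame(n) for n in('scene','top')}
for k,f in F.items(): cv2.imwrite(f'pics/{k}18.png',f['color'][:,:,::-1])
for c in H:
  for k,f in F.items():
    n='objective_'+c
    for d in r.silhouettes(f,n)[:1]: print(n,k,round(d['conf'],2),np.round(d['location']),d['mask'].sum(),fit([f],[cent(d['mask'])],n,ground(f,cent(d['mask']),20),4)[0].round(1),POS['cup_'+c])
for k,f in F.items():
    for d in r.silhouettes(f,'eyepiece_a')[:2]: print('eye',k,round(d['conf'],2),fit([f],[cent(d['mask'])],'eyepiece_a',ground(f,cent(d['mask']),20))[0].round(1))
P={'objective_'+c:POS['cup_'+c] for c in H}
for k,f in F.items(): overlay(f,list(P),[4]*4,f'pics/ovf_{k}.png',S=4,pos=P)
```

```text
t 38.9 tcp [ 412.2 -544.7  221.6] rot [ 3.1369 -0.0052  0.3448] F [ 1.1 -0.2  0. ] open 1.001
turn deg [ 0.27 -0.3  -0.11]
(600, -280, 100) -> [ 265.5 -186.2  122.2]
objective_red scene 0.73 [261. 158.] 257 [ 458.6 -140. ] (459.8, -140.7)
objective_red top 0.57 [400. 251.] 219 [ 460.6 -141. ] (459.8, -140.7)
objective_yellow scene 0.61 [254. 215.] 264 [ 607.2 -116.9] (609.5, -117)
objective_yellow top 0.68 [394. 178.] 210 [ 609.9 -117. ] (609.5, -117)
objective_green scene 0.72 [172. 211.] 339 [ 615.6 -288.4] (616.8, -289.7)
objective_green top 0.75 [476. 177.] 276 [ 617.7 -290.6] (616.8, -289.7)
objective_blue scene 0.53 [206. 162.] 284 [ 492.2 -251.7] (493.5, -253.4)
objective_blue top 0.82 [456. 238.] 284 [ 494.1 -253.1] (493.5, -253.4)
eye scene 0.76 [593.7 264.3]
eye scene 0.74 [571.2 145.1]
eye top 0.64 [595.6 263.4]
eye top 0.52 [571.9 143.5]
```

View pics/scene18.png

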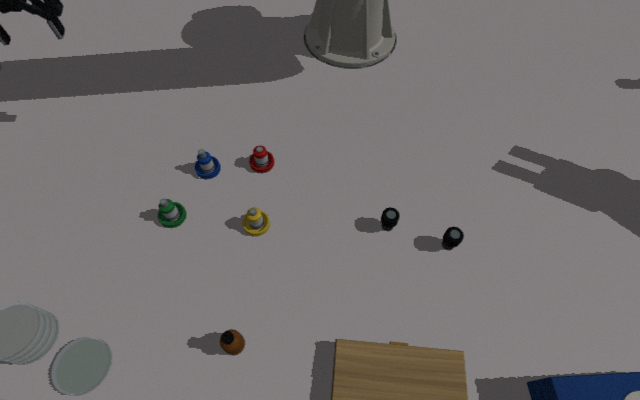

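View pics/ovf_scene.png

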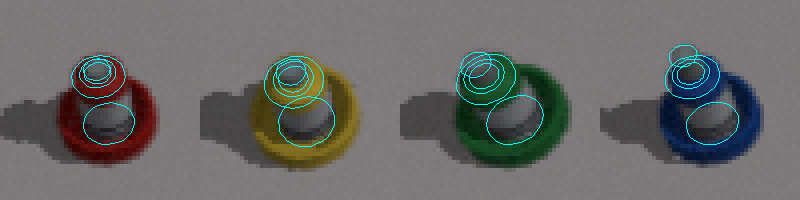

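View pics/ovf_top.png

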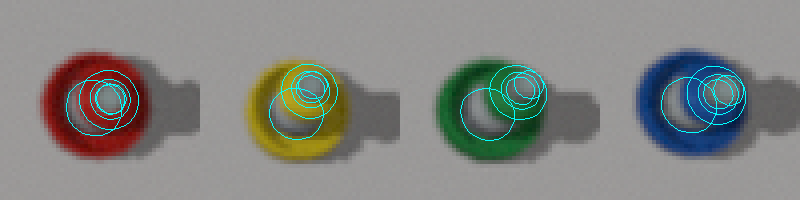

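All four objectives stand upright in the cups of their own colours, within about 2 mm of centre, and the arm is clear.

```bash
python3 -c "
from h import *
print(r.sign_off())"
```

```text
the job is handed in; nothing more can be done
None
```

I put all four objectives away, each standing upright in the cup of its own colour, and handed the job in at about 39 s of the allowed 102 s. Each was lowered until the wrist force showed it touching the cup floor before I released it. No verdict was reported.

- **Placement:** in the last pictures from both cameras, each objective measured within about 2.5 mm of its cup's centre. The drawn model outlines for an upright objective on the cup floor matched what the pictures show.
- **Eyepieces:** both still stand within about 1.5 mm of where they started.
- **Arm:** it was well clear of everything at hand-in.
- **Disagreement:** the two cameras gave positions up to about 2.8 mm apart, which is close to their calibration accuracy.
- **Firmest contact:** the red objective met its cup floor with about 23 N; the others touched down under 5 N.

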